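# Draw the wooden spoon aslant out of the half-opening spice box

## Task

On the window sill, slide the top of the wooden spice box back as far as it goes; it stops half-way, so the opening is shorter than the spoon inside. Then take the spoon by its handle, tilt it and draw it out slantwise through the opening, handle first and without wrenching it hard against the box, and finish still holding it in the gripper, at rest, with the whole spoon about 10 cm above the box and clear of everything. Leave the box open, and do not shift or tip the pots, the salt cellar or the timer.

Things in the scene. Friction and masses are not known exactly. Their poses are not given: they have to be found in the camera images.
- spice_box: Wooden spice box fixed to the sill, 220 (its x) x 146 (its y) x 66 mm high without its sliding top. Origin: centre of its underside, z up; +x is the end that opens (brass plate on it). Walls and floor 8 mm thick: inner floor 8 mm above the sill, inside spans x -102 to +102 mm, y -65 to +65 mm. A fixed deck covers the inside from the -x wall to x = -15 mm (see opening).
- opening (a point): Centre of the opening in the box's top, 66 mm above the sill, at x = +43.5 mm of the box; axes as the box's. Free once the top is slid back: 117 mm along x, from the edge of the fixed deck (6 mm thick, underside 60 mm above the sill) to the front wall's inner face (rim at 66 mm), and 130 mm along y.
- sliding_top (a joint): Sliding top, a dark wooden panel 125 x 146 x 8 mm lying on the box (upper face 74 mm above the sill). Value in m: 0 shut, grows as it slides along the box's -x; stop at 0.125 (its +x edge is then flush with the deck edge). Friction about 2 N, stays where left. Starts a little open, 0.005 to 0.035.
- top_knob (a point): Centre of the round light-wood knob on the sliding top, 92 mm above the sill, at y = 0 and x = +55 mm minus the joint value in the box's frame; axes as the box's. Knob 22 mm across, standing from 74 to 105 mm above the sill; its lowest 8 mm is a 14 mm neck.
- spoon_mid (a point): Middle of the light-wood spoon, half-way up. Spoon 188 mm long (x -94 to +94), 16 mm thick all along, about 60 g; +x runs to the handle's end, z up. Handle: bar 16 mm wide, x -38 to +94. Bowl: flat disc 39 mm across at x = -74.5, neck 24 mm wide. At the start it lies flat on the box's inner floor, roughly along the box's x, handle to the box's +x, bowl under the fixed deck.
- spoon_end (a point): Handle end of the spoon, at x = +94 mm of the spoon, half-way up its thickness.
- spoon_bowl_tip (a point): Bowl end of the spoon, at x = -94 mm of the spoon, half-way up its thickness.
- pot_a: Terracotta pot with fitted lid, 92 mm across, 117 mm high, loose; origin at the centre of its underside. Leave alone.
- pot_b: The second, equal terracotta pot with lid, 92 mm across, 117 mm high, loose; origin at the centre of its underside. Leave alone.
- salt_cellar: Glass salt cellar with steel swivel cover, 72 mm across, 58 mm high, loose; origin at the centre of its underside. Leave alone.
- timer: Grey plastic timer dial, 72 mm across, 40 mm high, loose; origin at the centre of its underside. Leave alone.

How it is judged:
On the way, in this order (a step that is already met when the one before it is completed fails the run):
1. the sliding top is slid back (nearly) to its stop, at least 110 of 125 mm, with the spoon still in the box (value of joint sliding_top above 0.11 m and height (world z) of spoon_end below 0.066 m), for 0.1 s.
2. the spoon comes out slantwise: handle end up above the rim while the bowl is still below the rim inside the box (height (world z) of spoon_end above 0.076 m and height (world z) of spoon_bowl_tip below 0.06 m and x of spoon_bowl_tip in the frame of spice_box between -0.102 and 0.102 m), for 0.1 s.
At the end, for the whole second after the job is handed in: The spoon is held between the fingers (over 1 N), at rest (under 30 mm/s), both its ends more than 135 mm above the sill (about 6 cm over the box's 74 mm top), touching neither box nor bystanders, and the sliding top is still open at least 100 mm (height (world z) of each of spoon_end, spoon_bowl_tip above 0.135 m and contact force between the fingers and spoon above 1 N and contact force between spoon and spice_box below 0.1 N and linear speed of spoon below 0.03 m/s and value of joint sliding_top above 0.1 m and contact force between spoon and pot_a below 0.1 N and contact force between spoon and pot_b below 0.1 N and contact force between spoon and salt_cellar below 0.1 N and contact force between spoon and timer below 0.1 N); the arm keeps its last pose, push and grip.
It fails at once if a pot, the salt cellar or the timer is moved more than 20 mm or tipped more than 0.3 rad (distance of any of pot_a, pot_b, salt_cellar, timer from where it was at the start of the episode above 0.02 m or angle between any of pot_a, pot_b, salt_cellar, timer's own z axis and vertical above 0.3 rad).
It fails at once if the spoon is wrenched against the box with more than 30 N while its handle is raised (contact force between spoon and spice_box above 30 N and height (world z) of spoon_end above 0.035 m).
It also fails if it takes over 51 s, if anything falls off the work surface, if the arm or the gripper's body presses on something with over 40 N, if the wrist force passes 120 N, or if a joint passes its speed limit or range.

## Robot

A 7-joint arm with a two-finger parallel gripper is mounted at the origin on the work surface. World frame = base frame: x ahead of the robot, y to its left, z up, the work surface at z = 0. Lengths are in m, angles in rad, forces in N, time in s.
With the tool pointing down it reaches from about 0.35 to 0.9 m from the base axis. Payload 8.1 kg.
Tool frame: the origin (TCP) lies midway between the tips of the shut fingers; the grasp point (between the pads) lies 19 mm behind it; z points along the fingers, y is the line along which they close (so a half turn about z gives the same grasp; the last joint's range is limited). The gripper opens to 92 mm and grips with 3 to 60 N. Pads are 19 mm wide; open, the fingers measure 130 mm over their backs; the gripper's body (75 mm by 190 mm) begins 47 mm behind the grasp point.
Start: joints at [-1.445, 0.434, 0.025, 1.573, -0.012, 1.134, -0.075], TCP at [0.142, 0.609, 0.227] pointing down, gripper open.
Joint ranges: [-2.62, 2.62], [-0.44, 2.09], [-1.27, 1.32], [0.08, 2.57], [-1.32, 4.46], [0.12, 2], [-2.74, 2.74]. Speed limits (rad/s): [2.22, 2.22, 3.01, 3.01, 3.14, 3.14, 3.14].

## Interface

Orientations are given as a 3x3 rotation matrix whose columns are the frame's x, y, z axes.
In Python, from bench import * gives the robot as it stands.
- The arm moves only by the tool step_arm, never from a script. Its argument "motion" is a list of rows, each an object of numbers: "gripper": the finger opening in m, from 0 to 0.0918; "x", "y", "z": the shift along the tool's x, y, z in m; "twist": the turn about the tool's z in degrees. A call has exactly 8 rows; each row shifts and turns the commanded pose from where the row before left it, along the tool's axes as they then stand; what a row does not reach is not made up. A row lasts 1/8 s, in which the tool goes at most 62.5 mm and 10.7 degrees, less where a joint would pass 70% of its speed; a pose out of reach is approached as far as the arm can. A call is refused whole if a number of a shift passes 0.0625 or a number of a turn 10.7, either way. A call with a gripper value outside its range is refused whole. The fingers move at their own pace and stop on an object; "force" is the grip in N (left out, the last holds). Time passes only in rows, so rows that do not move let the fingers close, or fill a call up. It gives the time, the measured TCP pose, the force, the opening and the grip force at its end, in the units of the state.
- observe(): the state, without advancing time (a new reading comes with each control period).
- capture(name): name is "scene" or "top"; returns (picture, depth): 384x512x3 uint8, blue, green, red; 384x512 float32, m along the optical axis (not along the pixel's ray), 0 where there is no reading.
- camera_info(name): a dict with "fx", "fy", "cx", "cy" (pixels), "camera_from_world" (4x4, takes a point from world to camera coordinates). Camera axes: x right, y up, looking along -z (the intrinsics and any distortion apply to the point x, -y, -z); pixel columns grow to the right and rows downward; lengths in m; the calibration is good to about 2 mm. A picture is of the moment at which its call begins. camera_info takes no time and is no camera call.
- hand_in(): hands the job in; it is judged then, once.
Trained networks look in the newest picture that a camera, given by its name, has taken for a name from the list of things; names that differ only in an ending like _2 or _b are one class to them, and where a whole thing is asked for, a point or a joint stands for the part that bears it (a point fixed in the world has none). Each returns a list of dicts, best first, with "conf" (0 to 1); they miss things now and then, are a little off and sometimes report something else, mostly with a low value. They report only what shows in the picture. A call takes as long as a camera call.
- find_in(camera, label): "location" ([column, row] in pixels, amid what is visible of it).
- pinpoint(camera, label): "location" ([column, row] in pixels: a listed point, or the origin of a listed thing).
The state is a dict: "clock": time; "joints": joint angles; "joint_vel": joint speeds; "tau": joint torques, N m; "tool_pos": TCP position; "tcp_rot": TCP orientation; "force": force on the tool from outside, world axes, zero at the start; "ft_torque": the same for the moment, N m; "gripper_width": opening from 0.0 (shut) to 1.0 (fully open); "finger_force": force on a finger pad.
Only numpy, scipy, OpenCV 4.12 (cv2) and the standard library are available. Lean on these libraries where they do the work, as an engineer would, in place of code of your own. Each camera call takes 0.05 s, during which the arm holds its last target. There are 200 camera calls.

## Working session

There is one attempt and no reset: what is moved stays moved. The work goes in short steps, Python scripts to look and compute and a tool call to move; the robot and the scene stay as the last step left them, time stands still between calls to the robot, and variables do not carry over. Pictures are saved under pics/ and viewed, at most 10 in all, crops included, and the job is handed in when it is done.

Besides the shell and the picture viewer there is one more tool, called after "Call:" by a JSON object that holds its "api" and its "payload". step_arm: Moves the arm, as the interface text tells. Its arguments: {"type":"object","properties":{"motion":{"type":"array"},"force":{"type":"number"}},"required":["motion"]}

```bash
mkdir -p pics; ls
cat > h.py <<'E'
from bench import *
import numpy as np, cv2
def px2w(cam,uv,depth=None,z=None):
    c=camera_info(cam); T=np.linalg.inv(np.array(c["camera_from_world"]))
    u,v=uv; d=np.array([(u-c["cx"])/c["fx"],-(v-c["cy"])/c["fy"],-1.])
    o=T[:3,3]; r=T[:3,:3]@d
    s=depth if z is None else (z-o[2])/r[2]
    return o+s*r
E
python3 - <<'E'
from h import *
o=observe(); print(o)
ims={}
for c in("scene","top"):
    p,d=capture(c); cv2.imwrite(f"pics/{c}0.png",p); ims[c]=d; np.save(c+"0.npy",d)
    i=camera_info(c); print(c,{k:v for k,v in i.items() if k!="camera_from_world"}, np.linalg.inv(np.array(i["camera_from_world"])).round(3).tolist())
H=dict(top_knob=.092,spice_box=0,opening=.066,spoon_end=.016,spoon_mid=.016,pot_a=0,salt_cellar=0,timer=0)
for c in("scene","top"):
    for l,z in H.items():
        for r in pinpoint(c,l)[:2]: print(c,l,round(r["conf"],2),np.round(r["location"],1),px2w(c,r["location"],z=z).round(4))
E
```

```text
pics
{'clock': 0.0, 'joints': array([-1.44458826,  0.43522385,  0.02496834,  1.57408876, -0.01161204,
        1.13399474, -0.07513037]), 'joint_vel': array([-3.37299557e-05,  1.03650079e-03, -2.89003882e-04,  7.21208312e-04,
       -1.36477384e-03, -7.78539749e-04, -1.38174338e-03]), 'tau': array([ 1.39520571e-04, -6.67866039e+01,  9.85430516e-01, -3.14453351e+01,
       -6.04037731e-02,  4.28115728e-02,  1.69645546e-04]), 'tool_pos': array([0.14169437, 0.60820515, 0.2259476 ]), 'tcp_rot': array([[-9.73914540e-01,  2.26914997e-01, -2.28483010e-04],
       [ 2.26915075e-01,  9.73913311e-01, -1.55288289e-03],
       [-1.29849771e-04, -1.56422147e-03, -9.99998768e-01]]), 'force': array([-0.78988619,  0.36839396, -0.29954856]), 'ft_torque': array([-0.03226047, -0.03072985, -0.02286997]), 'finger_force': 0.0, 'gripper_width': 1.0002751116530766}
scene {'fx': 421.93246837582694, 'fy': 421.93246837582694, 'cx': 258.0877100478228, 'cy': 189.9518222127843} [[-0.876, -0.397, 0.276, 0.815], [0.483, -0.724, 0.492, 0.47], [0.004, 0.564, 0.825, 0.777], [0.0, 0.0, 0.0, 1.0]]
top {'fx': 433.33701340
[... 391 characters left out ...]
[266.9 238.3] [0.6027 0.1285 0.016 ]
scene pot_a 0.8 [306.1 161.3] [ 0.4177 -0.0108  0.    ]
scene pot_a 0.73 [380.6 306.4] [0.4818 0.3493 0.    ]
scene salt_cellar 0.81 [251.4 175.7] [ 0.55   -0.0355  0.    ]
scene timer 0.95 [317.7 325.5] [0.6052 0.3221 0.    ]
top top_knob 0.7 [210.3 207.8] [0.5329 0.153  0.092 ]
top spice_box 0.93 [214.3 226. ] [0.5053 0.1517 0.    ]
top opening 0.92 [213.1 205.4] [0.544 0.149 0.066]
top spoon_end 0.27 [210.3 226. ] [0.5027 0.1601 0.016 ]
top pot_a 0.87 [136.  236.3] [0.4819 0.3471 0.    ]
top pot_a 0.66 [280.9 258.6] [ 0.4218 -0.0134  0.    ]
top salt_cellar 0.64 [290.4 207.7] [ 0.5496 -0.0411  0.    ]
top timer 0.79 [147.5 189.3] [0.6027 0.324  0.    ]
```

Run:
```python
import cv2,numpy as np
a=cv2.imread("pics/scene0.png")[110:350,180:440];b=cv2.imread("pics/top0.png")[130:320,90:350]
a=cv2.resize(a,None,fx=1.5,fy=1.5);b=cv2.resize(b,None,fx=1.5,fy=1.5)
b=np.vstack([b,np.zeros((a.shape[0]-b.shape[0],b.shape[1],3),np.uint8)])
cv2.imwrite("pics/c0.png",np.hstack([a,b]))
```

```text
(no output)
```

View pics/c0.png

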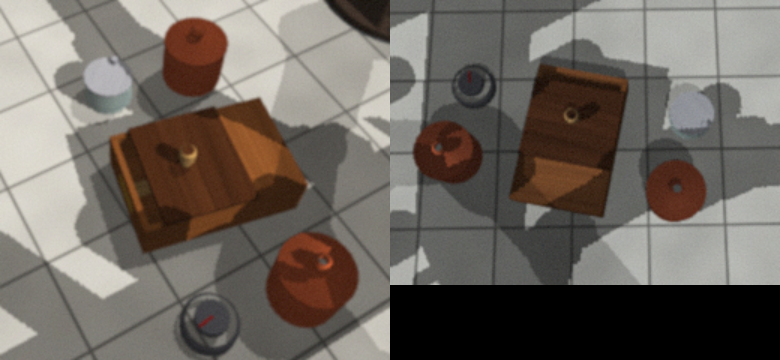

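Run:
```python
from h import *
# heights map from top: points with z 0.060..0.08 => box top outline
for cam in ("top","scene"):
    d=np.load(cam+"0.npy"); v,u=np.mgrid[0:384,0:512]
    c=camera_info(cam);T=np.linalg.inv(np.array(c["camera_from_world"]))
    P=np.stack([(u-c["cx"])/c["fx"]*d,-(v-c["cy"])/c["fy"]*d,-d],-1)@T[:3,:3].T+T[:3,3]
    m=(d>0)&(P[...,2]>.058)&(P[...,2]<.082)&(abs(P[...,0]-.505)<.16)&(abs(P[...,1]-.153)<.13)
    q=P[m]; r=cv2.minAreaRect(q[:,:2].astype(np.float32)*1000); print(cam,m.sum(),r, cv2.boxPoints(r).round(0).tolist())
    for lo,hi in((.06,.07),(.071,.079)):
        k=q[(q[:,2]>lo)&(q[:,2]<hi)]; r=cv2.minAreaRect(k[:,:2].astype(np.float32)*1000);print(lo,len(k),np.median(k[:,2]),r)
    k=P[(d>0)&(P[...,2]>.095)&(P[...,2]<.108)&(abs(P[...,0]-.53)<.05)&(abs(P[...,1]-.153)<.05)]; print("knob",len(k),k.mean(0))
```

```text
top 5377 ((498.41632080078125, 117.84909057617188), (228.49032592773438, 220.7135772705078), 78.91783142089844) [[368.0, 27.0], [585.0, -15.0], [629.0, 209.0], [412.0, 251.0]]
0.06 2113 0.06668215191131299 ((498.6770935058594, 119.1805419921875), (225.77685546875, 220.7135772705078), 78.91783142089844)
0.071 3091 0.07471556874713126 ((504.44415283203125, 158.16183471679688), (146.29153442382812, 210.66648864746094), 78.65299224853516)
knob 37 [0.53282557 0.15114621 0.10295668]
scene 7178 ((497.50494384765625, 118.09062957763672), (226.794189453125, 222.17373657226562), 78.80313110351562) [[367.0, 28.0], [584.0, -15.0], [628.0, 208.0], [411.0, 251.0]]
0.06 2755 0.06727405494970229 ((497.50494384765625, 118.09062957763672), (226.794189453125, 222.17373657226562), 78.80313110351562)
0.071 4240 0.07544900156708939 ((502.0646057128906, 126.70079040527344), (214.60330200195312, 187.77517700195312), 85.8719482421875)
knob 67 [0.5384029  0.15491977 0.10252998]
```

The picture shows the box with its +x end pointing away from the robot, yawed about -11°. The knob is at crop (188,155) on the left and (570,115) on the right, which agrees with the network's fixes. Next I refine the box pose and work out the first move.

```bash
cat >> h.py <<'E'
def cloud(cam,d):
    v,u=np.mgrid[0:384,0:512];c=camera_info(cam);T=np.linalg.inv(np.array(c["camera_from_world"]))
    return np.stack([(u-c["cx"])/c["fx"]*d,-(v-c["cy"])/c["fy"]*d,-d],-1)@T[:3,:3].T+T[:3,3]
def tool(dw):  # world vector -> tool axes
    return (np.array(observe()["tcp_rot"]).T@np.asarray(dw)).round(4)
E
python3 - <<'E'
from h import *
th=-np.radians(11.2);R=np.array([[np.cos(th),-np.sin(th)],[np.sin(th),np.cos(th)]]);c0=np.array([.503,.155])
for cam in("top","scene"):
    d=np.load(cam+"0.npy");P=cloud(cam,d)
    b=(P[...,:2]-c0)@R
    m=(d>0)&(P[...,2]>.062)&(P[...,2]<.08)&(abs(b[...,0])<.13)&(abs(b[...,1])<.09)
    r=cv2.minAreaRect((P[m][:,:2]*1000).astype(np.float32));print(cam,r)
    q=b[m];print(np.percentile(q,[.5,99.5],axis=0).round(4))
k=[.534,.152]
print("knob in box",(np.array(k)-c0)@R, "delta",tool(np.array([*k,.16])-observe()["tool_pos"]))
E
```

```text
top ((506.49908447265625, 157.8200225830078), (146.43821716308594, 220.8312225341797), 78.65728759765625)
[[-0.1066 -0.0695]
 [ 0.1115  0.0757]]
scene ((505.1104431152344, 156.7705078125), (148.6131591796875, 221.97445678710938), 78.59876251220703)
[[-0.1066 -0.0703]
 [ 0.1121  0.0752]]
knob in box [0.03099231 0.0030784 ] delta [-0.4856 -0.3558  0.0668]
```

Call:
{"api": "step_arm", "payload": {"motion": [{"x": -0.048,"y": -0.035,"twist": -1.8,"gripper": 0.06},{"x": -0.048,"y": -0.035},{"x": -0.048,"y": -0.035},{"x": -0.048,"y": -0.035},{"x": -0.048,"y": -0.035},{"x": -0.048,"y": -0.035},{"x": -0.048,"y": -0.035},{"x": -0.048,"y": -0.035}], "force": 15}}

```text
invalid input at $.motion[0]: expected keys gripper, x, y, z, twist
```

```bash
cat >> h.py <<'E'
C=np.array([.5058,.1573]);Y=-np.radians(11.35);BX=np.array([np.cos(Y),np.sin(Y)]);BY=np.array([-np.sin(Y),np.cos(Y)])
def box2w(x,y,z): return np.array([*(C+x*BX+y*BY),z])
def inbox(p): d=np.asarray(p)[:2]-C; return np.array([d@BX,d@BY,p[2]]).round(4)
E
cat > w.py <<'E'
from h import *
import sys
o=observe();R=np.array(o["tcp_rot"]);print(o["clock"],"box",inbox(o["tool_pos"]),"yaw of y",np.degrees(np.arctan2(R[1,1],R[0,1])).round(2),"want",90+round(np.degrees(Y),2),np.round(o["force"],1),o["gripper_width"],o["finger_force"])
if len(sys.argv)>3: print(tool(box2w(*map(float,sys.argv[1:4]))-o["tool_pos"]))
E
python3 w.py .0287 0 .082
```

```text
0.9 box [-0.4457  0.371   0.2268] yaw of y 76.89 want 78.65 [0.8 0.3 0.1] 1.0003470038815652 0.0
[-0.4856 -0.3562  0.1448]
```

All keys are needed in every row.

Call:
{"api": "step_arm", "payload": {"motion": [{"x": -0.048,"y": -0.035,"z": 0,"twist": -1.8,"gripper": 0.06},{"x": -0.048,"y": -0.035,"z": 0,"twist": 0,"gripper": 0.06},{"x": -0.048,"y": -0.035,"z": 0,"twist": 0,"gripper": 0.06},{"x": -0.048,"y": -0.035,"z": 0,"twist": 0,"gripper": 0.06},{"x": -0.048,"y": -0.035,"z": 0,"twist": 0,"gripper": 0.06},{"x": -0.048,"y": -0.035,"z": 0,"twist": 0,"gripper": 0.06},{"x": -0.048,"y": -0.035,"z": 0,"twist": 0,"gripper": 0.06},{"x": -0.048,"y": -0.035,"z": 0,"twist": 0,"gripper": 0.06}], "force": 15}}

```text
clock: 1.9
tool_pos: [0.4631, 0.2562, 0.2271]
tcp_rot: [[-0.981, 0.196, 0.001], [0.196, 0.981, 0.001], [-0.0, 0.001, -1.0]]
force: [1.1, 0.8, 0.3]
gripper_width: 0.654
finger_force: 0.0
```

```bash
python3 w.py .0287 0 .082
```

```text
1.9 box [-0.0613  0.0885  0.2271] yaw of y 78.7 want 78.65 [1.1 0.8 0.3] 0.6537563022525854 0.0
[-0.0898 -0.0887  0.145 ]
```

Call:
{"api": "step_arm", "payload": {"motion": [{"x": -0.03,"y": -0.0296,"z": 0.02,"twist": 0,"gripper": 0.06},{"x": -0.03,"y": -0.0296,"z": 0.02,"twist": 0,"gripper": 0.06},{"x": -0.03,"y": -0.0296,"z": 0.02,"twist": 0,"gripper": 0.06},{"x": 0,"y": 0,"z": 0.028,"twist": 0,"gripper": 0.06},{"x": 0,"y": 0,"z": 0.028,"twist": 0,"gripper": 0.06},{"x": 0,"y": 0,"z": 0.028,"twist": 0,"gripper": 0.06},{"x": 0,"y": 0,"z": 0,"twist": 0,"gripper": 0.0},{"x": 0,"y": 0,"z": 0,"twist": 0,"gripper": 0.0}]}}

```text
clock: 2.9
tool_pos: [0.5334, 0.153, 0.0837]
tcp_rot: [[-0.981, 0.196, 0.001], [0.196, 0.981, 0.0], [-0.001, 0.001, -1.0]]
force: [0.3, 0.5, -0.4]
gripper_width: 0.484
finger_force: 0.0
```

```bash
python3 w.py .0287 0 .082
```

```text
2.9 box [0.0279 0.0013 0.0837] yaw of y 78.68 want 78.65 [ 0.3  0.5 -0.4] 0.4841451038963026 0.0
[-0.0008 -0.0013  0.0017]
```

Call:
{"api": "step_arm", "payload": {"motion": [{"x": 0,"y": 0,"z": 0,"twist": 0,"gripper": 0.0},{"x": 0,"y": 0,"z": 0,"twist": 0,"gripper": 0.0},{"x": 0,"y": 0,"z": 0,"twist": 0,"gripper": 0.0},{"x": 0,"y": 0,"z": 0,"twist": 0,"gripper": 0.0},{"x": 0.01,"y": 0,"z": 0,"twist": 0,"gripper": 0.0},{"x": 0.02,"y": 0,"z": 0,"twist": 0,"gripper": 0.0},{"x": 0.02,"y": 0,"z": 0,"twist": 0,"gripper": 0.0},{"x": 0.02,"y": 0,"z": 0,"twist": 0,"gripper": 0.0}]}}

```text
clock: 3.9
tool_pos: [0.4645, 0.1644, 0.0835]
tcp_rot: [[-0.98, 0.198, 0.001], [0.198, 0.98, -0.002], [-0.002, -0.001, -1.0]]
force: [-0.0, -8.1, 6.4]
gripper_width: 0.231
finger_force: 15.0
```

```bash
python3 w.py -.07 0 .082
```

```text
3.9 box [-0.0419 -0.0011  0.0835] yaw of y 78.56 want 78.65 [-0.  -8.1  6.4] 0.23115080493566378 15.000383194856113
[0.0282 0.0011 0.0015]
```

Call:
{"api": "step_arm", "payload": {"motion": [{"x": 0.014,"y": 0.001,"z": 0,"twist": 0,"gripper": 0.0},{"x": 0.011,"y": 0,"z": 0,"twist": 0,"gripper": 0.0},{"x": 0.002,"y": 0,"z": 0,"twist": 0,"gripper": 0.0},{"x": 0.001,"y": 0,"z": 0,"twist": 0,"gripper": 0.0},{"x": 0,"y": 0,"z": 0,"twist": 0,"gripper": 0.0},{"x": 0,"y": 0,"z": 0,"twist": 0,"gripper": 0.06},{"x": 0,"y": 0,"z": 0,"twist": 0,"gripper": 0.06},{"x": 0,"y": 0,"z": 0,"twist": 0,"gripper": 0.06}]}}

```text
clock: 4.9
tool_pos: [0.437, 0.1735, 0.0829]
tcp_rot: [[-0.981, 0.196, 0.0], [0.196, 0.981, 0.0], [-0.0, 0.001, -1.0]]
force: [0.2, -0.3, 0.2]
gripper_width: 0.504
finger_force: 0.0
```

```bash
python3 w.py -.07 0 .082
```

```text
4.9 box [-0.0706  0.0024  0.0829] yaw of y 78.72 want 78.65 [ 0.2 -0.3  0.2] 0.5035135606861163 0.0
[-0.0006 -0.0024  0.0009]
```

Now I rise and move aside (-x) to look.

Call:
{"api": "step_arm", "payload": {"motion": [{"x": 0,"y": 0,"z": -0.04,"twist": 0,"gripper": 0.06},{"x": 0,"y": 0,"z": -0.06,"twist": 0,"gripper": 0.06},{"x": 0,"y": 0,"z": -0.05,"twist": 0,"gripper": 0.06},{"x": 0.02,"y": 0.05,"z": 0,"twist": 0,"gripper": 0.06},{"x": 0.02,"y": 0.05,"z": 0,"twist": 0,"gripper": 0.06},{"x": 0.02,"y": 0.05,"z": 0,"twist": 0,"gripper": 0.06},{"x": 0.02,"y": 0.05,"z": 0,"twist": 0,"gripper": 0.06},{"x": 0,"y": 0,"z": 0,"twist": 0,"gripper": 0.06}]}}

```text
clock: 5.9
tool_pos: [0.3951, 0.3897, 0.2322]
tcp_rot: [[-0.982, 0.189, -0.001], [0.189, 0.982, 0.001], [0.001, 0.001, -1.0]]
force: [0.5, -0.0, 0.1]
gripper_width: 0.659
finger_force: 0.0
```

Run:
```python
from h import *
out=[]
for cam in("scene","top"):
    p,d=capture(cam); np.save(cam+"1.npy",d)
    for l,z in dict(top_knob=.092,opening=.066,spoon_end=.016,spoon_mid=.016,spice_box=0).items():
        for r in pinpoint(cam,l)[:2]: print(cam,l,round(r["conf"],2),np.round(r["location"],1),inbox(px2w(cam,r["location"],z=z)))
    P=cloud(cam,d); b=np.stack([(P[...,:2]-C)@BX,(P[...,:2]-C)@BY,P[...,2]],-1)
    m=(d>0)&(b[...,0]>-.02)&(b[...,0]<.1)&(abs(b[...,1])<.063)&(b[...,2]>.017)&(b[...,2]<.032)
    q=b[m]; print(cam,m.sum(), q.mean(0) if m.sum() else 0)
    if m.sum()>20: print(cv2.minAreaRect((q[:,:2]*1000).astype(np.float32)))
    k=b[(d>0)&(abs(b[...,1])<.02)&(b[...,2]>.09)&(b[...,2]<.108)&(abs(b[...,0]+.07)<.03)];print("knob",len(k),k.mean(0))
    cr=p[130:300,150:350] if cam=="top" else p[150:290,220:400]
    out.append(cv2.resize(cr,(390,390)))
cv2.imwrite("pics/c1.png",np.hstack(out))
```

```text
scene top_knob 0.81 [353.8 200. ] [-0.0721 -0.0004  0.092 ]
scene opening 0.73 [294.7 221.3] [ 0.0467 -0.0036  0.066 ]
scene spoon_end 0.97 [267.1 237.5] [ 0.0997 -0.0108  0.016 ]
scene spoon_mid 0.72 [309.4 226.4] [ 0.0083 -0.0092  0.016 ]
scene spoon_mid 0.26 [267.3 236.6] [ 0.0987 -0.0126  0.016 ]
scene spice_box 0.76 [317.1 233.6] [-0.0057  0.0038  0.    ]
scene 454 [ 0.037381   -0.01003188  0.0246205 ]
((36.779850006103516, -11.530935287475586), (113.11485290527344, 17.608667373657227), 0.5386347770690918)
knob 79 [-0.06426288  0.00387688  0.10049392]
top top_knob 0.67 [201.4 248.3] [-0.0681  0.0015  0.092 ]
top opening 0.58 [210.9 203.7] [0.0422 0.0054 0.066 ]
top spoon_end 0.54 [225.7 188.8] [ 0.0966 -0.0164  0.016 ]
top spice_box 0.83 [212.2 224.6] [0.0031 0.0003 0.    ]
top 265 [ 0.04410837 -0.01088953  0.02452529]
((45.04457092285156, -10.610410690307617), (103.20635986328125, 16.022125244140625), 0.7971850037574768)
knob 40 [-0.06953628 -0.00125068  0.10276151]
```

View pics/c1.png

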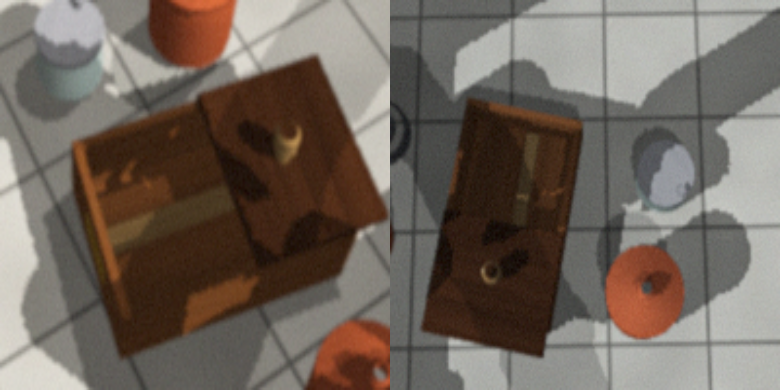

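The top is fully back, with the knob at about (290,140) on the left. The spoon handle is in view, with its end at left crop (110,235) and right (530,135), at box y ≈ -11 mm and running parallel to the box.

```bash
python3 w.py .078 -.011 .011
```

```text
6.5 box [-0.1505  0.2016  0.2328] yaw of y 78.66 want 78.65 [ 0.1  0.2 -0.6] 0.6540832904077603 0.0
[-0.2285 -0.2126  0.2218]
```

Call:
{"api": "step_arm", "payload": {"motion": [{"x": -0.038,"y": -0.0354,"z": 0,"twist": 0,"gripper": 0.05},{"x": -0.038,"y": -0.0354,"z": 0,"twist": 0,"gripper": 0.05},{"x": -0.038,"y": -0.0354,"z": 0,"twist": 0,"gripper": 0.05},{"x": -0.038,"y": -0.0354,"z": 0,"twist": 0,"gripper": 0.05},{"x": -0.038,"y": -0.0354,"z": 0,"twist": 0,"gripper": 0.05},{"x": -0.038,"y": -0.0354,"z": 0,"twist": 0,"gripper": 0.05},{"x": 0,"y": 0,"z": 0.06,"twist": 0,"gripper": 0.05},{"x": 0,"y": 0,"z": 0.06,"twist": 0,"gripper": 0.05}]}}

```text
clock: 7.5
tool_pos: [0.5807, 0.1312, 0.112]
tcp_rot: [[-0.98, 0.198, 0.002], [0.198, 0.98, 0.001], [-0.002, 0.001, -1.0]]
force: [0.3, 0.9, -0.3]
gripper_width: 0.547
finger_force: 0.0
```

```bash
python3 w.py .078 -.011 .011
```

```text
7.5 box [ 0.0785 -0.0109  0.112 ] yaw of y 78.59 want 78.65 [ 0.3  0.9 -0.3] 0.5472311983520475 0.0
[ 0.0008 -0.0002  0.101 ]
```

Call:
{"api": "step_arm", "payload": {"motion": [{"x": 0.001,"y": 0,"z": 0.03,"twist": 0,"gripper": 0.05},{"x": 0,"y": 0,"z": 0.03,"twist": 0,"gripper": 0.05},{"x": 0,"y": 0,"z": 0.02,"twist": 0,"gripper": 0.05},{"x": 0,"y": 0,"z": 0.015,"twist": 0,"gripper": 0.05},{"x": 0,"y": 0,"z": 0.003,"twist": 0,"gripper": 0.05},{"x": 0,"y": 0,"z": 0,"twist": 0,"gripper": 0.0},{"x": 0,"y": 0,"z": 0,"twist": 0,"gripper": 0.0},{"x": 0,"y": 0,"z": 0,"twist": 0,"gripper": 0.0}]}}

```text
clock: 8.5
tool_pos: [0.579, 0.1323, 0.0154]
tcp_rot: [[-0.981, 0.196, 0.001], [0.196, 0.981, 0.0], [-0.001, 0.001, -1.0]]
force: [-0.1, -0.6, 0.5]
gripper_width: 0.266
finger_force: 0.0
```

```bash
python3 w.py .078 -.011 .011
```

```text
8.5 box [ 0.0767 -0.0101  0.0154] yaw of y 78.69 want 78.65 [-0.1 -0.6  0.5] 0.26634971332887364 0.0
[-0.0013 -0.0009  0.0044]
```

Call:
{"api": "step_arm", "payload": {"motion": [{"x": 0,"y": -0.001,"z": 0.004,"twist": 0,"gripper": 0.028},{"x": 0,"y": 0,"z": 0,"twist": 0,"gripper": 0.0},{"x": 0,"y": 0,"z": 0,"twist": 0,"gripper": 0.0},{"x": 0,"y": 0,"z": 0,"twist": 0,"gripper": 0.0},{"x": 0,"y": 0,"z": 0,"twist": 0,"gripper": 0.0},{"x": 0,"y": 0,"z": 0,"twist": 0,"gripper": 0.0},{"x": 0,"y": 0,"z": 0,"twist": 0,"gripper": 0.0},{"x": 0,"y": 0,"z": 0,"twist": 0,"gripper": 0.0}], "force": 12}}

```text
clock: 9.5
tool_pos: [0.5784, 0.1311, 0.0107]
tcp_rot: [[-0.981, 0.196, -0.0], [0.196, 0.981, 0.0], [0.0, 0.0, -1.0]]
force: [-0.4, -0.3, 0.3]
gripper_width: 0.168
finger_force: 12.0
```

```bash
python3 w.py .078 -.011 .011
```

```text
9.5 box [ 0.0764 -0.0114  0.0107] yaw of y 78.68 want 78.65 [-0.4 -0.3  0.3] 0.16753440247778656 11.970003247261047
[-0.0016  0.0004 -0.0003]
```

Call:
{"api": "step_arm", "payload": {"motion": [{"x": 0,"y": 0,"z": -0.003,"twist": 0,"gripper": 0.0},{"x": 0,"y": 0,"z": -0.004,"twist": 0,"gripper": 0.0},{"x": 0,"y": 0,"z": -0.004,"twist": 0,"gripper": 0.0},{"x": 0,"y": 0,"z": -0.004,"twist": 0,"gripper": 0.0},{"x": 0.001,"y": 0,"z": -0.005,"twist": 0,"gripper": 0.0},{"x": 0.001,"y": 0,"z": -0.005,"twist": 0,"gripper": 0.0},{"x": 0,"y": 0,"z": 0,"twist": 0,"gripper": 0.0},{"x": 0,"y": 0,"z": 0,"twist": 0,"gripper": 0.0}]}}

```text
clock: 10.5
tool_pos: [0.5764, 0.1315, 0.0357]
tcp_rot: [[-0.981, 0.196, 0.0], [0.196, 0.981, 0.0], [-0.0, 0.0, -1.0]]
force: [-0.3, 0.1, -0.3]
gripper_width: 0.177
finger_force: 12.0
```

```bash
cat > sp.py <<'E'
from h import *
import sys
for cam in("scene","top"):
    p,d=capture(cam)
    P=cloud(cam,d); b=np.stack([(P[...,:2]-C)@BX,(P[...,:2]-C)@BY,P[...,2]],-1)
    m=(d>0)&(b[...,0]>-.01)&(b[...,0]<.2)&(abs(b[...,1]+.011)<.006)&(b[...,2]>.014)
    for x in np.arange(-.005,.15,.015):
        k=b[m&(abs(b[...,0]-x)<.006)]
        if len(k)>2: print(cam,x.round(3),len(k),np.median(k[:,2]).round(4))
    for l in("spoon_end","spoon_bowl_tip"):
        for r in pinpoint(cam,l)[:1]: print(l,r)
    cv2.imwrite(f"pics/{cam}_{sys.argv[1]}.png",p)
E
python3 w.py .078 -.011 .04; python3 sp.py a
```

```text
10.5 box [ 0.0743 -0.0114  0.0357] yaw of y 78.69 want 78.65 [-0.3  0.1 -0.3] 0.1773264272165029 11.969957649707794
[-0.0037  0.0004 -0.0043]
scene -0.005 28 0.0502
scene 0.01 29 0.0505
scene 0.025 8 0.5204
scene 0.04 155 0.5145
scene 0.055 176 0.5012
scene 0.07 184 0.4835
scene 0.085 143 0.4535
scene 0.1 189 0.4418
scene 0.115 401 0.3625
scene 0.13 15 0.4098
top -0.005 35 0.558
top 0.01 38 0.5449
top 0.025 38 0.5312
top 0.04 35 0.517
top 0.055 31 0.5012
top 0.07 28 0.4839
top 0.085 11 0.4707
top 0.1 37 0.4458
top 0.115 18 0.4359
spoon_bowl_tip {'location': [147.0, 184.1], 'conf': 0.69}
```

Depth shows the spoon's top face still level at z≈50 mm, so it rose flat. I lower the grip force so it can pivot as the deck edge holds the bowl end down.

Call:
{"api": "step_arm", "payload": {"motion": [{"x": 0,"y": 0,"z": -0.003,"twist": 0,"gripper": 0.0},{"x": 0,"y": 0,"z": -0.004,"twist": 0,"gripper": 0.0},{"x": 0,"y": 0,"z": -0.004,"twist": 0,"gripper": 0.0},{"x": 0,"y": 0,"z": -0.004,"twist": 0,"gripper": 0.0},{"x": 0,"y": 0,"z": -0.004,"twist": 0,"gripper": 0.0},{"x": 0,"y": 0,"z": -0.003,"twist": 0,"gripper": 0.0},{"x": 0,"y": 0,"z": 0,"twist": 0,"gripper": 0.0},{"x": 0,"y": 0,"z": 0,"twist": 0,"gripper": 0.0}], "force": 5}}

```text
clock: 11.8
tool_pos: [0.5765, 0.1315, 0.0577]
tcp_rot: [[-0.981, 0.196, 0.0], [0.196, 0.981, 0.0], [-0.0, 0.0, -1.0]]
force: [0.1, 1.1, -0.9]
gripper_width: 0.173
finger_force: 5.0
```

```bash
python3 - <<'E'
s=open('sp.py').read().replace("(b[...,2]>.014)","(b[...,2]>.014)&(b[...,2]<.3)").replace("m&(abs","m&(b[...,2]<.25)&(abs")
open('sp.py','w').write(s)
E
python3 w.py .078 -.011 .04; python3 sp.py b
```

```text
11.8 box [ 0.0744 -0.0114  0.0577] yaw of y 78.68 want 78.65 [ 0.1  1.1 -0.9] 0.17269053585319932 5.000045746564865
[-0.0036  0.0004  0.0177]
scene -0.005 26 0.0492
scene 0.01 22 0.0539
scene 0.025 3 0.0587
scene 0.04 8 0.061
scene 0.1 81 0.1587
scene 0.115 47 0.0585
```

It now pivots: slope about 17°, bowl resting near the floor. I continue lifting straight up.

Call:
{"api": "step_arm", "payload": {"motion": [{"x": 0,"y": 0,"z": -0.003,"twist": 0,"gripper": 0.0},{"x": 0,"y": 0,"z": -0.004,"twist": 0,"gripper": 0.0},{"x": 0,"y": 0,"z": -0.004,"twist": 0,"gripper": 0.0},{"x": 0,"y": 0,"z": -0.004,"twist": 0,"gripper": 0.0},{"x": 0,"y": 0,"z": -0.004,"twist": 0,"gripper": 0.0},{"x": 0,"y": 0,"z": -0.004,"twist": 0,"gripper": 0.0},{"x": 0,"y": 0,"z": -0.004,"twist": 0,"gripper": 0.0},{"x": 0,"y": 0,"z": -0.003,"twist": 0,"gripper": 0.0}]}}

```text
clock: 13.1
tool_pos: [0.5765, 0.1315, 0.088]
tcp_rot: [[-0.981, 0.196, 0.0], [0.196, 0.981, 0.0], [-0.0, 0.0, -1.0]]
force: [-0.2, -0.1, -0.3]
gripper_width: 0.171
finger_force: 5.0
```

```bash
python3 w.py .078 -.011 .04; python3 sp.py c
```

```text
13.1 box [ 0.0744 -0.0114  0.088 ] yaw of y 78.69 want 78.65 [-0.2 -0.1 -0.3] 0.1711399928433096 4.9999891966581345
[-0.0036  0.0004  0.048 ]
scene 0.025 11 0.0785
scene 0.04 11 0.0841
scene 0.1 82 0.1907
scene 0.115 33 0.048
spoon_end {'location': [308.8, 217.5], 'conf': 0.56}
```

Call:
{"api": "step_arm", "payload": {"motion": [{"x": 0,"y": 0,"z": -0.004,"twist": 0,"gripper": 0.0},{"x": 0,"y": 0,"z": -0.004,"twist": 0,"gripper": 0.0},{"x": 0,"y": 0,"z": -0.004,"twist": 0,"gripper": 0.0},{"x": 0,"y": 0,"z": -0.004,"twist": 0,"gripper": 0.0},{"x": 0,"y": 0,"z": -0.004,"twist": 0,"gripper": 0.0},{"x": 0,"y": 0,"z": -0.004,"twist": 0,"gripper": 0.0},{"x": 0,"y": 0,"z": -0.004,"twist": 0,"gripper": 0.0},{"x": 0,"y": 0,"z": -0.004,"twist": 0,"gripper": 0.0}]}}

```text
clock: 14.4
tool_pos: [0.5765, 0.1315, 0.12]
tcp_rot: [[-0.981, 0.196, -0.0], [0.196, 0.981, 0.0], [0.0, 0.0, -1.0]]
force: [-0.5, 0.5, -0.9]
gripper_width: 0.174
finger_force: 5.0
```

```bash
python3 w.py; python3 sp.py d; python3 -c "
import cv2
p=cv2.imread('pics/scene_d.png')[100:300,200:420];cv2.imwrite('pics/d2.png',cv2.resize(p,None,fx=2.5,fy=2.5))"
```

```text
14.4 box [ 0.0744 -0.0114  0.12  ] yaw of y 78.68 want 78.65 [-0.5  0.5 -0.9] 0.17408530161720148 5.0000204890966415
scene 0.1 84 0.2245
scene 0.115 32 0.0476
```

View pics/d2.png

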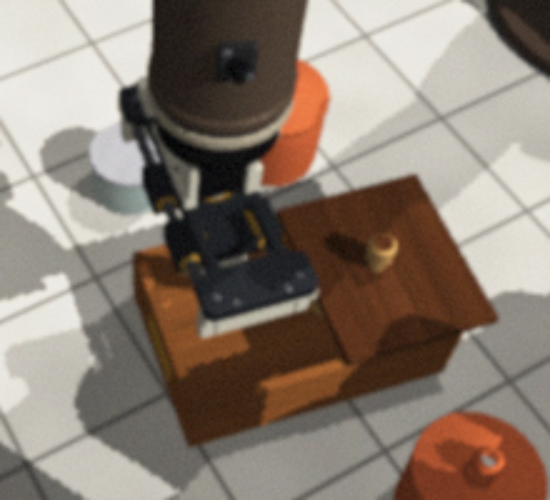

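The gripper, at (230,260), hides the spoon; the top stays open with the knob at (380,250). I keep lifting.

Call:
{"api": "step_arm", "payload": {"motion": [{"x": 0,"y": 0,"z": -0.005,"twist": 0,"gripper": 0.0},{"x": 0,"y": 0,"z": -0.005,"twist": 0,"gripper": 0.0},{"x": 0,"y": 0,"z": -0.005,"twist": 0,"gripper": 0.0},{"x": 0,"y": 0,"z": -0.005,"twist": 0,"gripper": 0.0},{"x": 0,"y": 0,"z": -0.005,"twist": 0,"gripper": 0.0},{"x": 0,"y": 0,"z": -0.005,"twist": 0,"gripper": 0.0},{"x": 0,"y": 0,"z": -0.005,"twist": 0,"gripper": 0.0},{"x": 0,"y": 0,"z": -0.005,"twist": 0,"gripper": 0.0}]}}

```text
clock: 15.7
tool_pos: [0.5765, 0.1315, 0.1601]
tcp_rot: [[-0.981, 0.196, 0.0], [0.196, 0.981, 0.0], [-0.0, 0.0, -1.0]]
force: [-0.1, -0.3, -2.3]
gripper_width: 0.176
finger_force: 5.0
```

Call:
{"api": "step_arm", "payload": {"motion": [{"x": 0,"y": 0,"z": -0.005,"twist": 0,"gripper": 0.0},{"x": 0,"y": 0,"z": -0.005,"twist": 0,"gripper": 0.0},{"x": 0,"y": 0,"z": -0.005,"twist": 0,"gripper": 0.0},{"x": 0,"y": 0,"z": -0.005,"twist": 0,"gripper": 0.0},{"x": 0,"y": 0,"z": -0.005,"twist": 0,"gripper": 0.0},{"x": 0,"y": 0,"z": -0.005,"twist": 0,"gripper": 0.0},{"x": 0,"y": 0,"z": -0.005,"twist": 0,"gripper": 0.0},{"x": 0,"y": 0,"z": -0.005,"twist": 0,"gripper": 0.0}]}}

```text
clock: 16.7
tool_pos: [0.5765, 0.1315, 0.2001]
tcp_rot: [[-0.981, 0.196, -0.0], [0.196, 0.981, 0.0], [0.0, 0.0, -1.0]]
force: [-1.2, 0.4, -0.8]
gripper_width: 0.174
finger_force: 5.0
```

```bash
python3 w.py; python3 sp.py e; python3 -c "
import cv2,numpy as np
p=cv2.imread('pics/scene_e.png')[80:300,190:410];q=cv2.imread('pics/top_e.png')[90:310,120:340]
cv2.imwrite('pics/e2.png',cv2.resize(np.hstack([p,q]),None,fx=1.8,fy=1.8))"
```

```text
16.7 box [ 0.0744 -0.0114  0.2001] yaw of y 78.69 want 78.65 [-1.2  0.4 -0.8] 0.17391143554404345 4.999973103404045
scene -0.005 12 0.0843
scene 0.01 10 0.1069
scene 0.1 11 0.0672
scene 0.115 30 0.0473
spoon_bowl_tip {'location': [320.2, 215.5], 'conf': 0.7}
```

View pics/e2.png

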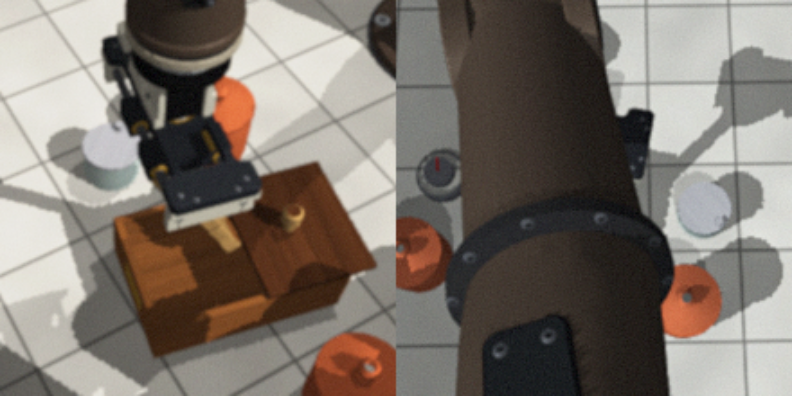

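The spoon stands at about 56°, its handle visible at left crop (225,235) running to the deck edge and nearly clear. I shift slightly +x and keep lifting, then tighten the grip.

Call:
{"api": "step_arm", "payload": {"motion": [{"x": -0.002,"y": 0,"z": -0.005,"twist": 0,"gripper": 0.0},{"x": -0.002,"y": 0,"z": -0.005,"twist": 0,"gripper": 0.0},{"x": -0.002,"y": 0,"z": -0.005,"twist": 0,"gripper": 0.0},{"x": -0.002,"y": 0,"z": -0.006,"twist": 0,"gripper": 0.0},{"x": 0,"y": 0,"z": -0.006,"twist": 0,"gripper": 0.0},{"x": 0,"y": 0,"z": -0.008,"twist": 0,"gripper": 0.0},{"x": 0,"y": 0,"z": -0.008,"twist": 0,"gripper": 0.0},{"x": 0,"y": 0,"z": -0.008,"twist": 0,"gripper": 0.0}]}}

```text
clock: 18.0
tool_pos: [0.5843, 0.1299, 0.2514]
tcp_rot: [[-0.981, 0.196, 0.0], [0.196, 0.981, 0.0], [-0.0, 0.0, -1.0]]
force: [-0.1, -0.4, -0.4]
gripper_width: 0.174
finger_force: 5.0
```

Call:
{"api": "step_arm", "payload": {"motion": [{"x": 0,"y": 0,"z": -0.006,"twist": 0,"gripper": 0.0},{"x": 0,"y": 0,"z": -0.012,"twist": 0,"gripper": 0.0},{"x": 0,"y": 0,"z": -0.015,"twist": 0,"gripper": 0.0},{"x": 0,"y": 0,"z": -0.018,"twist": 0,"gripper": 0.0},{"x": 0,"y": 0,"z": -0.018,"twist": 0,"gripper": 0.0},{"x": 0,"y": 0,"z": -0.015,"twist": 0,"gripper": 0.0},{"x": 0,"y": 0,"z": -0.01,"twist": 0,"gripper": 0.0},{"x": 0,"y": 0,"z": -0.005,"twist": 0,"gripper": 0.0}], "force": 15}}

```text
clock: 19.0
tool_pos: [0.5844, 0.1299, 0.3503]
tcp_rot: [[-0.981, 0.196, 0.0], [0.196, 0.981, 0.0], [-0.0, 0.0, -1.0]]
force: [0.0, 0.6, -1.6]
gripper_width: 0.173
finger_force: 15.0
```

```bash
python3 w.py; python3 sp.py f; python3 -c "
import cv2,numpy as np
p=cv2.imread('pics/scene_f.png')[40:300,170:430]
cv2.imwrite('pics/f2.png',cv2.resize(p,None,fx=2.2,fy=2.2))"
```

```text
19.0 box [ 0.0825 -0.0114  0.3503] yaw of y 78.69 want 78.65 [ 0.   0.6 -1.6] 0.17277596467199344 14.999951720237732
scene -0.005 5 0.224
scene 0.01 15 0.2438
scene 0.1 12 0.0677
scene 0.115 29 0.0471
spoon_end {'location': [274.3, 109.7], 'conf': 0.93}
spoon_bowl_tip {'location': [326.7, 169.2], 'conf': 0.67}
```

View pics/f2.png

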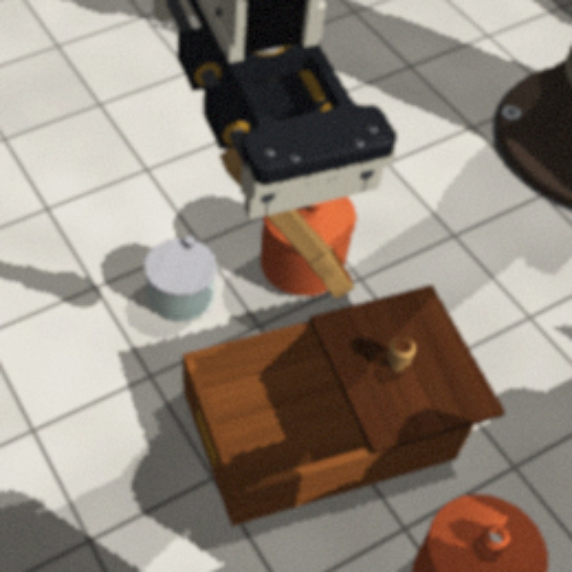

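The spoon is held clear of the box: handle end at crop (232,165), bowl end at (340,285), top still open. The bowl is about 14 cm above the box, so I lower a little to about 10 cm and settle.

Call:
{"api": "step_arm", "payload": {"motion": [{"x": 0,"y": 0,"z": 0.008,"twist": 0,"gripper": 0.0},{"x": 0,"y": 0,"z": 0.01,"twist": 0,"gripper": 0.0},{"x": 0,"y": 0,"z": 0.007,"twist": 0,"gripper": 0.0},{"x": 0,"y": 0,"z": 0,"twist": 0,"gripper": 0.0},{"x": 0,"y": 0,"z": 0,"twist": 0,"gripper": 0.0},{"x": 0,"y": 0,"z": 0,"twist": 0,"gripper": 0.0},{"x": 0,"y": 0,"z": 0,"twist": 0,"gripper": 0.0},{"x": 0,"y": 0,"z": 0,"twist": 0,"gripper": 0.0}]}}

```text
clock: 20.3
tool_pos: [0.5844, 0.1299, 0.3249]
tcp_rot: [[-0.981, 0.196, 0.0], [0.196, 0.981, 0.0], [-0.0, 0.0, -1.0]]
force: [-0.4, 0.8, -0.5]
gripper_width: 0.174
finger_force: 15.0
```

```bash
python3 w.py; python3 -c "
from h import *
print(hand_in())"
```

```text
20.3 box [ 0.0824 -0.0114  0.3249] yaw of y 78.68 want 78.65 [-0.4  0.8 -0.5] 0.17391281912833903 14.999953955411911
the job is handed in; nothing more can be done
None
```

I slid the top fully back, drew the spoon out slantwise handle first, and handed in at about 20 s with it held still at 15 N, its lowest point roughly 10 cm above the open box; the pots, salt cellar and timer were not touched as far as I could see, and no verdict came back.

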